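# Pack the tall jar under the cantilever tray of the pantry caddy

## Robot

A 7-joint arm with a two-finger parallel gripper is mounted at the origin on the work surface. World frame = base frame: x ahead of the robot, y to its left, z up, the work surface at z = 0. Lengths are in m, angles in rad, forces in N, time in s.
With the tool pointing down it reaches from about 0.4 to 0.9 m from the base axis. Payload 5.5 kg.
Tool frame: the origin (TCP) lies midway between the tips of the shut fingers; the grasp point (between the pads) lies 19 mm behind it (manip.grip_depth is the distance from the TCP to the grasp point, in m); z points along the fingers, x is the direction in which the jaws open and shut, and the axes are right-handed (so a half turn about z gives the same grasp; the last joint's range is limited). The gripper opens to 92 mm and grips with 3 to 60 N. Pads are 19 mm wide; open, the fingers measure 130 mm over their backs; the gripper's body (75 mm by 190 mm) begins 47 mm behind the grasp point.
Start: joints at [-0.942, 0.501, -0.427, 1.55, 0.221, 1.138, -0.21], TCP at [0.232, 0.607, 0.227] pointing down, gripper open.
Joint ranges: [-2.88, 2.88], [-0.31, 2.03], [-1.54, 1.56], [0.2, 2.42], [-1.41, 4.55], [0.19, 2.02], [-2.57, 2.57]. Speed limits (rad/s): [2.57, 2.57, 3.14, 3.14, 3.14, 3.14, 3.14].

## Interface

Orientations are given as a unit quaternion [x, y, z, w].
In Python, from bench import manip, effector, viewer gives the robot as it stands. Calls block until the motion is done:
- manip.move_pose(position, orientation): joint-space move of the TCP to a pose.
- manip.servo_line(position, ori=None, vel=0.15): straight line of the TCP; ori=None keeps the orientation; vel is the mean speed in m/s.
- manip.movej(angles): joint-space move.
- effector.open_jaws() and effector.close(f_grip=None): open the fingers fully, or close them until they stop; f_grip is the grip in N (None keeps the last).
- manip.sleep(seconds).
- manip.solve_ik(position, orientation): joint angles nearest the present ones, or None.
- viewer.get_image(name): name is "side" or "top" or "wrist"; returns the picture (400x640x3 uint8, red, green, blue); there is no depth.
- viewer.get_calibration(name): a dict with "vfov" (degrees; the focal length in pixels is half the picture's height over the tangent of half this angle, whatever the lens; pixels are square), "cx", "cy" (the principal point, pixels), "dist_coeffs" ([k1, k2, p1, p2, k3] as OpenCV has them; the pictures are not rectified), "eye" and "attitude" of the camera in the world. Camera axes: x right, y down, z forward; pixel columns grow to the right and rows downward; lengths in m; the calibration is good to about 2 mm. A picture is of the moment at which its call begins: read the wrist's pose just before it. get_calibration takes no time and is no camera call; for the wrist camera it gives the pose at the moment of the call.
A pose or a line that the arm cannot do raises manip.PlanningError and nothing moves.
- manip.hand_in(): hands the job in, once; it reports no verdict.
Readings, each from a call of its own:
- manip.current_clock(): time.
- manip.current_q(): joint angles.
- manip.current_joint_velocities(): joint speeds.
- manip.current_tau(): joint torques, N m.
- manip.current_tool_pos(): TCP position.
- manip.current_tcp_rot(): TCP orientation.
- manip.current_force(): force on the tool from outside, world axes, zero at the start.
- manip.current_wrist_torque(): the same for the moment, N m.
- manip.current_finger_gap(): finger opening in m.
Only numpy, scipy, OpenCV 4.12 (cv2) and the standard library are available. Lean on these libraries where they do the work, as an engineer would, in place of code of your own. Each camera call takes 0.05 s, during which the arm holds its last target.

## Task

Swing the caddy's cantilever tray up and over until it rests open on its own stop and let go of it. Then lay the tall square jar gently on its side on the worktop, let go, pick it up again lying and lay it flat in the caddy's empty bay, and finally swing the tray back and lower it gently until it is fully home over the jar. Do not let the glass jar topple or drop or the tray fall, and leave the short jar, the tin, the tortilla warmer and the spatula where they are.

Things in the scene. Friction and masses are not known exactly. Their poses are not given: they have to be found in the camera images.
- caddy: Clear polycarbonate tub, fixed, white rim, 270 (its x) by 182 (its y) by 74 mm high; walls 4 mm, floor 5 mm. Origin: centre of its underside on the worktop; x along its length, y to the side where the tray opens, z up. A divider 60 mm high at x = -31 mm parts the narrow bay (-x side, holds a tin) from the empty bay (+x side). Two steel arms on each end, outside, at x = +-138 mm, carry the tray.
- bay (a point): Centre of the floor of the empty bay, (51, 0, 5) mm in the caddy's frame, same axes. The bay measures 160 mm (x) by 174 mm (y) inside; with the tray down it is 69 mm high, so the tall jar fits only lying down. The walls leave room for a hand only straight from above.
- tray_handle (a point): Middle of the white tray's steel handle: a round bar 12 mm thick, 116 mm long, along the caddy's x, on an upright at each end; 134.5 mm above the worktop when the tray is down, 60 mm above the tray's underside, 26 mm above its rim. The tray (270 by 182 by 34 mm, 0.36 kg) covers the whole tub; the arms keep it level, axes parallel to the caddy's.
- tray_arm (a joint): Arm angle q: 0 tray down, 1.833 rad open on its stop. Arms 110 mm long; at 0 they lean 1.134 rad from upright to the caddy's -y, open 0.70 rad to +y. The tray, always level, moves 110*(sin(q-1.134)+0.906) mm along the caddy's y and 110*(cos(q-1.134)-0.423) mm up (open: 171 across, 37 up). Low friction: past upright its weight carries it to the open stop, before that back down.
- jar: The tall jar (see point jar_mid); origin at the centre of its base, z along its axis towards the lid.
- jar_mid (a point): Tall jar: clear glass, square, 58 by 58 mm and 103 mm high, with a round aluminium lid 52 mm across on top; 125 mm high in all, 0.24 to 0.42 kg. Stands free and upright on the worktop. The point is its centre, half-way up (62.5 mm from base and top); z along its axis to the lid, x and y square to its flat sides.
- short_mid (a point): The short jar, which stays where it is: same square section and lid but only 72 mm high. The point is its centre, half-way up.
- tin_mid (a point): Round aluminium tin, 68 mm across, 55 mm high, standing in the caddy's narrow bay; stays there. The point is its centre.
- warmer_mid (a point): Blue round plastic tortilla warmer with lid, 190 mm across, 83 mm high; stays where it is. The point is on its axis, 40 mm up.
- spatula_grip (a point): Orange silicone spatula, 200 mm long, lying on the worktop; stays where it is. The point is on its handle.
Not all that is in view belongs to the job. What is shaped like the jar but yellow is not meant.

How it is judged:
On the way, in this order (a step that is already met when the one before it is completed fails the run):
1. the tray rests open on its stop, let go (value of joint tray_arm above 1.78 rad and contact force between the fingers and anything else below 0.3 N), for 0.2 s.
2. the tall jar lies on its side on the worktop beside the caddy, at rest and let go (angle between jar_mid's own z axis and vertical between 1.5 and 1.64 rad and height (world z) of jar_mid below 0.0315 m and linear speed of jar below 0.03 m/s and contact force between the fingers and jar below 0.2 N), for 0.2 s.
3. the tall jar lies flat in the empty bay, let go, with the tray still open (angle between jar_mid's own z axis and vertical between 1.48 and 1.66 rad and z of jar_mid in the frame of bay below 0.034 m and x of jar_mid in the frame of bay between -0.06 and 0.06 m and y of jar_mid in the frame of bay between -0.065 and 0.065 m and contact force between the fingers and jar below 0.2 N and value of joint tray_arm above 1.7 rad), for 0.2 s.
At the end, for the whole second after the job is handed in: The tray is fully down on the tub (arm angle below 0.04 rad); the tall jar lies flat on the floor of the empty bay (axis within 5 degrees of level), wholly inside it and at rest; the short jar, tin, warmer and spatula are within 20 mm of where they were (value of joint tray_arm below 0.04 rad and angle between jar_mid's own z axis and vertical between 1.48 and 1.66 rad and z of jar_mid in the frame of bay below 0.034 m and x of jar_mid in the frame of bay between -0.06 and 0.06 m and y of jar_mid in the frame of bay between -0.065 and 0.065 m and linear speed of jar below 0.03 m/s); the robot touches nothing.
It fails at once if the tall jar is let topple or drop (moves by itself faster than 0.6 m/s or 6 rad/s while not held) (contact force between the fingers and jar below 0.3 N and (linear speed of jar above 0.6 m/s or angular speed of jar above 6 rad/s)).
It fails at once if the tray is let fall, onto the tub or onto its open stop (its arms swing faster than 4.5 rad/s) (velocity of joint tray_arm above 4.5 rad/s or velocity of joint tray_arm below -4.5 rad/s).
It fails at once if the short jar, tin, warmer or spatula is shifted more than 20 mm (distance of any of short_mid, tin_mid, warmer_mid, spatula_grip from where it was at the start of the episode above 0.02 m).
It also fails if it takes over 72 s, if anything falls off the work surface, if the arm or the gripper's body presses on something with over 40 N, if the wrist force passes 120 N, or if a joint passes its speed limit or range.

## Working session

There is one attempt and no reset: what is moved stays moved. The work goes in short steps, each a Python script; the robot and the scene stay as the last script left them, time stands still between calls to the robot, and variables do not carry over. Pictures are saved under pics/ and viewed, and the job is handed in when it is done.

```bash
mkdir -p pics; ls; python3 - <<'E'
from bench import manip, effector, viewer
import cv2
print(manip.current_clock(), manip.current_tool_pos(), manip.current_tcp_rot(), manip.grip_depth)
for n in ["side","top","wrist"]:
    print(n, viewer.get_calibration(n))
    cv2.imwrite(f"pics/{n}0.png", viewer.get_image(n)[:,:,::-1])
E
```

```text
pics
0.0 [0.23231235 0.60631016 0.22566481] [ 8.23910472e-01  5.66719132e-01 -8.20639083e-04  5.33847598e-04] 0.0188
side {'vfov': 47.87174860046343, 'cx': 322.79777751108077, 'cy': 196.9302373870621, 'dist_coeffs': array([0.01801968, 0.        , 0.        , 0.        , 0.        ]), 'eye': array([ 0.13688825, -0.89134883,  1.02427357]), 'attitude': array([ 0.89788514, -0.24777618,  0.09480425, -0.3513138 ])}
top {'vfov': 50.64919708484433, 'cx': 320.4052559934391, 'cy': 201.8484815068138, 'dist_coeffs': array([0.02766904, 0.        , 0.        , 0.        , 0.        ]), 'eye': array([ 0.35384529, -0.16205274,  1.1773802 ]), 'attitude': array([-0.69819671,  0.71003932, -0.06439099,  0.06495627])}
wrist {'vfov': 67.76018455092873, 'cx': 325.4402148074198, 'cy': 198.90845985619984, 'dist_coeffs': array([-0.03185581,  0.        ,  0.        ,  0.        ,  0.        ]), 'eye': array([0.16705651, 0.63339177, 0.38425804]), 'attitude': array([0.81674156, 0.56099426, 0.07564967, 0.11178458])}
```

View pics/side0.png

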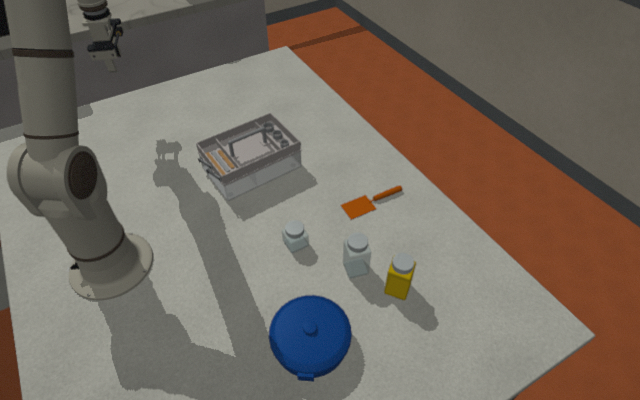

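View pics/top0.png

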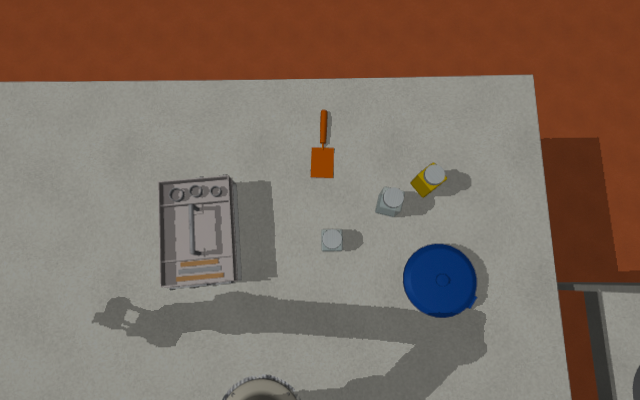

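View pics/wrist0.png

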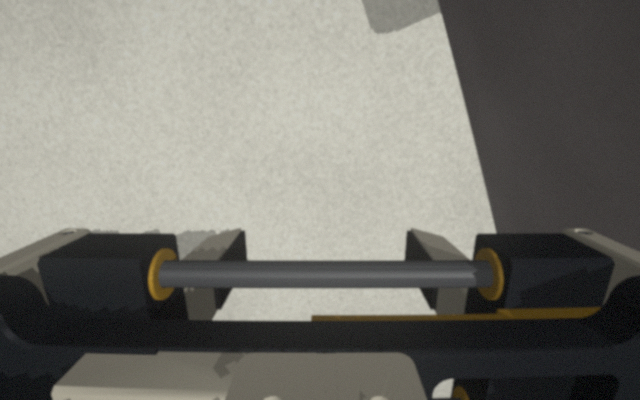

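The top view has three jars: clear at (391,200), shorter clear at (332,240) and yellow at (429,179). The clear, taller one at (391,200), side (357,256), fits. I'll confirm that in an enlarged crop.

```bash
python3 - <<'E'
import cv2
t=cv2.imread('pics/top0.png'); s=cv2.imread('pics/side0.png')
cv2.imwrite('pics/c_top_caddy.png',cv2.resize(t[165:300,140:300],None,fx=4.4,fy=4.4,interpolation=cv2.INTER_CUBIC))
a=cv2.resize(t[150:260,310:450],None,fx=5,fy=5,interpolation=cv2.INTER_CUBIC)
cv2.imwrite('pics/c_top_jar.png',a)
cv2.imwrite('pics/c_side_jar.png',cv2.resize(s[210:310,270:430],None,fx=5,fy=5,interpolation=cv2.INTER_CUBIC))
cv2.imwrite('pics/c_side_caddy.png',cv2.resize(s[105:205,185:315],None,fx=6,fy=6,interpolation=cv2.INTER_CUBIC))
E
```

```text
(no output)
```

View pics/c_top_caddy.png

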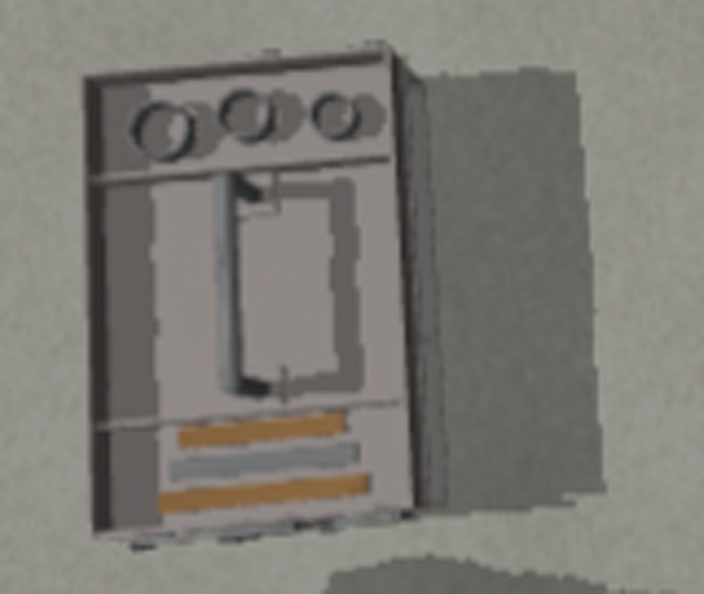

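View pics/c_top_jar.png

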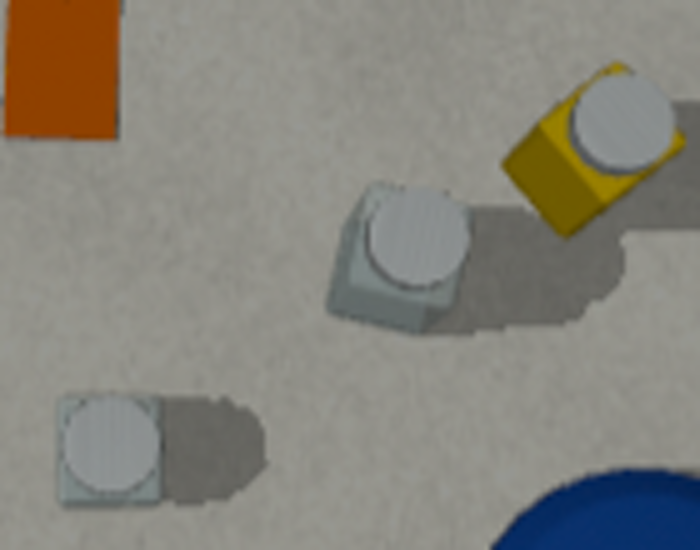

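View pics/c_side_jar.png

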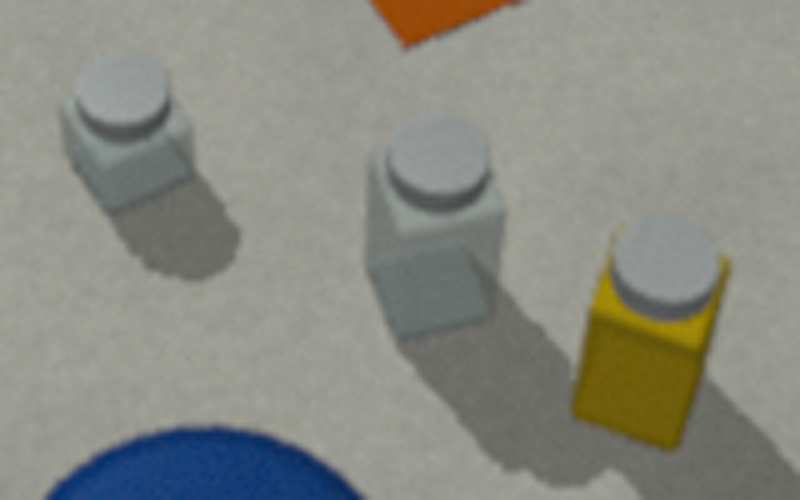

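View pics/c_side_caddy.png

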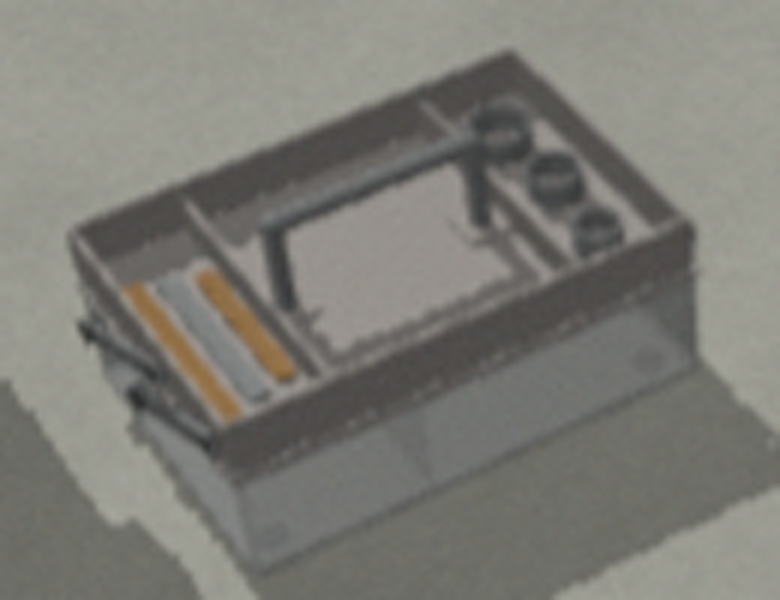

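The tall jar is the clear, taller one, with its lid at top ≈(393,197). The yellow one is the decoy and the clear one at (332,240) is short. In the side crop, the near-end arms run from (85,330) to (155,372), so they lean towards world −y. That suggests the tray opens to world +y. Next I'll fit the poses.

```bash
cat > h.py <<'E'
import numpy as np, cv2
from scipy.spatial.transform import Rotation as R
from scipy.optimize import least_squares
from bench import manip, effector, viewer
def cam(n):
    c=viewer.get_calibration(n); f=200/np.tan(np.radians(c['vfov'])/2)
    K=np.array([[f,0,c['cx']],[0,f,c['cy']],[0,0,1.]])
    return K,np.array(c['dist_coeffs']),R.from_quat(c['attitude']).as_matrix(),np.array(c['eye'])
def proj(c,P):
    K,d,A,e=c; P=np.asarray(P,float).reshape(-1,3)
    r=cv2.Rodrigues(A.T)[0]
    return cv2.projectPoints(P,r,-A.T@e,K,d)[0].reshape(-1,2)
def back(c,uv,z):
    K,d,A,e=c
    u=cv2.undistortPoints(np.array(uv,float).reshape(-1,1,2),K,d).reshape(-1,2)
    r=np.c_[u,np.ones(len(u))]@A.T
    return e+r*((z-e[2])/r[:,2])[:,None]
def crop(u,s,o): return np.asarray(u)/s+np.array(o)
def snap(n,name,box=None,fx=1):
    im=viewer.get_image(n)[:,:,::-1]
    if box: im=im[box[1]:box[3],box[0]:box[2]]
    cv2.imwrite('pics/'+name,cv2.resize(im,None,fx=fx,fy=fx,interpolation=cv2.INTER_CUBIC))
def place(p,L):
    c,s=np.cos(p[2]),np.sin(p[2]); L=np.asarray(L,float).reshape(-1,3)
    return np.c_[p[0]+c*L[:,0]-s*L[:,1],p[1]+s*L[:,0]+c*L[:,1],L[:,2]]
E
python3 - <<'E'
from h import *
T=cam('top');S=cam('side')
tu=crop([(85,77),(390,48),(415,515),(95,533),(225,175),(232,388)],4.4,(140,165))
su=crop([(510,52),(692,230),(217,432),(75,230)],6,(185,105))
# order TL,TR,BR,BL in top: TL=+X+Y, TR=+X-Y, BR=-X-Y, BL=-X+Y
print(back(T,tu,.1085).round(3)); print(back(S,su,.1085).round(3))
L=np.array([(.135,.091,.1085),(.135,-.091,.1085),(-.135,-.091,.1085),(-.135,.091,.1085)])
f=lambda p: np.r_[(proj(T,place(p,L))-tu[:4]).ravel(),(proj(S,place(p,L))-su).ravel()]
r=least_squares(f,[.5,.2,0]); print('caddy',r.x, f(r.x).round(1))
print(back(T,tu[4:],.1345))
p=r.x
print('handle ends pred',place(p,[(.058,0,.1345),(-.058,0,.1345)]))
# jar: top shoulder square corners at z=.103, base corners z=0
J=np.array([(a,b,z) for z in(.0,.103) for a,b in((.029,.029),(.029,-.029),(-.029,-.029),(-.029,.029))])
lt=crop([(418,237)],5,(310,150)); ls=crop([(439,156)],5,(270,210))
print('lid',back(T,lt,.125),back(S,ls,.125))
tj=crop([(330,308),(422,332),(372,182)],5,(310,150)); print('base',back(T,tj[:2],0),'sh',back(T,tj[2:],.103))
sj=crop([(405,337),(490,315)],5,(270,210)); print('base side',back(S,sj,0))
l2=back(T,crop([(111,446)],5,(310,150)),.072),back(S,crop([(123,87)],5,(270,210)),.072);print('short',l2)
print('yellow lid',back(T,crop([(623,121)],5,(310,150)),.125))
print('warmer',back(T,[(440,280)],.08),'spat',back(T,[(311,178),(335,178),(312,149),(323,110)],.005))
E
```

```text
[[0.61  0.253 0.109]
 [0.624 0.075 0.109]
 [0.353 0.054 0.109]
 [0.347 0.233 0.109]
 [0.55  0.169 0.109]
 [0.426 0.16  0.109]]
[[0.608 0.251 0.108]
 [0.622 0.066 0.109]
 [0.355 0.054 0.109]
 [0.348 0.231 0.108]]
caddy [0.48378284 0.15289647 0.06727357] [ 0.1 -1.   1.3 -0.1  0.4 -0.8 -0.7  1.6  0.9 -0.7  0.  -1.2  0.3  0.1
 -2.  -0.2]
[[0.54511695 0.16063928 0.1345    ]
 [0.42453362 0.1519375  0.1345    ]]
handle ends pred [[0.54165164 0.15679539 0.1345    ]
 [0.42591404 0.14899754 0.1345    ]]
lid [[ 0.55711057 -0.34849566  0.125     ]] [[ 0.55611556 -0.35065082  0.125     ]]
base [[ 0.54134193 -0.31916354  0.        ]
 [ 0.52681579 -0.37026057  0.        ]] sh [[ 0.59089615 -0.32991659  0.103     ]]
base side [[ 0.53224406 -0.36583577  0.        ]
 [ 0.57874909 -0.37765407  0.        ]]
short (array([[ 0.45872689, -0.19208424,  0.072     ]]), array([[ 0.4600886 , -0.19213939,  0.072     ]]))
yellow lid [[ 0.61570493 -0.45591097  0.125     ]]
warmer [[ 0.34979862 -0.46370743  0.08      ]] spat [[ 0.6406301  -0.13726896  0.005     ]
 [ 0.63945391 -0.20567295  0.005     ]
 [ 0.72659462 -0.14124456  0.005     ]
 [ 0.84507795 -0.17509876  0.005     ]]
```

```bash
cat >> h.py <<'E'
CAD=np.array([.48378,.15290,.06727])
def down(yaw):  # tool x at world yaw, z down
    c,s=np.cos(yaw),np.sin(yaw)
    return R.from_matrix(np.array([[c,s,0],[s,-c,0],[0,0,-1.]])).as_quat()
QH=down(CAD[2]+np.pi/2)
E
python3 - <<'E'
from h import *
t=manip.current_clock()
manip.move_pose([.44,.15,.30],QH)
print(manip.current_clock()-t, manip.current_q().round(2), manip.current_tool_pos())
snap('wrist','w1.png')
T=cam('wrist'); print(T)
E
```

```text
1.8417000000000001 [-0.12  0.07 -0.28  1.91  0.02  1.16  1.23] [0.43991256 0.15096426 0.29999475]
(array([[297.85490125,   0.        , 325.44021481],
       [  0.        , 297.85490125, 198.90845986],
       [  0.        ,   0.        ,   1.        ]]), array([-0.03185581,  0.        ,  0.        ,  0.        ,  0.        ]), array([[-6.72416286e-02,  9.61440852e-01,  2.66664679e-01],
       [ 9.97736654e-01,  6.48931030e-02,  1.76197211e-02],
       [-3.64378774e-04,  2.67245903e-01, -9.63628297e-01]]), array([0.36996038, 0.14720967, 0.45840674]))
```

View pics/w1.png

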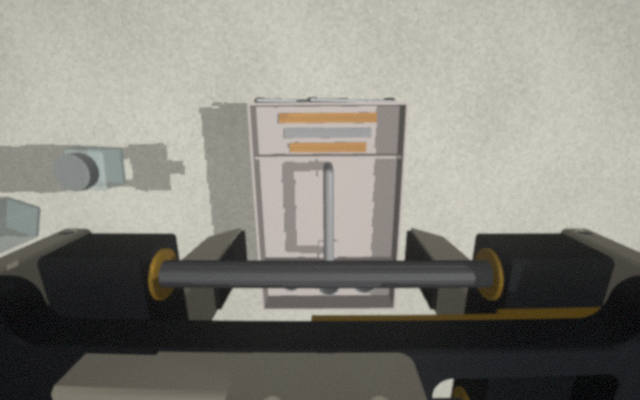

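```bash
python3 - <<'E'
from h import *
T=cam('wrist')
print(back(T,[(328,165),(329,225)],.1345))
print(back(T,[(252,105),(404,105),(267,300),(391,300)],.1085))
print(place(CAD,[(-.058,0,.1345),(0,0,.1345)]))
im=cv2.imread('pics/w1.png'); cv2.imwrite('pics/w1c.png',cv2.resize(im[85:170,180:430],None,fx=3.2,fy=3.2,interpolation=cv2.INTER_CUBIC))
s=cv2.imread('pics/side0.png')
cv2.imwrite('pics/sc.png',cv2.resize(s[150:205,190:300],None,fx=7,fy=7,interpolation=cv2.INTER_CUBIC))
# predicted arms in side view for both hypotheses (cad y = world +Y / -Y)
S=cam('side')
E
```

```text
[[0.42098312 0.15333782 0.1345    ]
 [0.4905714  0.15934752 0.1345    ]]
[[0.36282804 0.06368241 0.1085    ]
 [0.35128716 0.23453013 0.1085    ]
 [0.61376183 0.08424811 0.1085    ]
 [0.60248645 0.25169029 0.1085    ]]
[[0.42591118 0.14900128 0.1345    ]
 [0.48378    0.1529     0.1345    ]]
```

View pics/w1c.png

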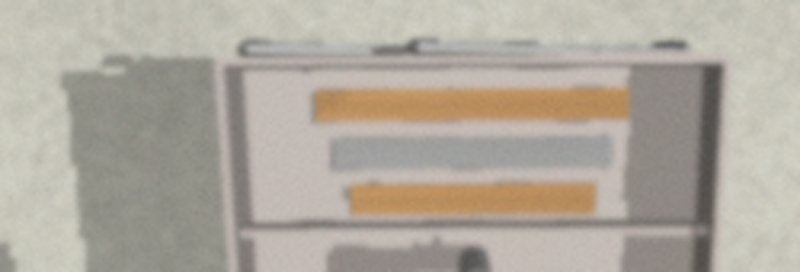

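View pics/sc.png

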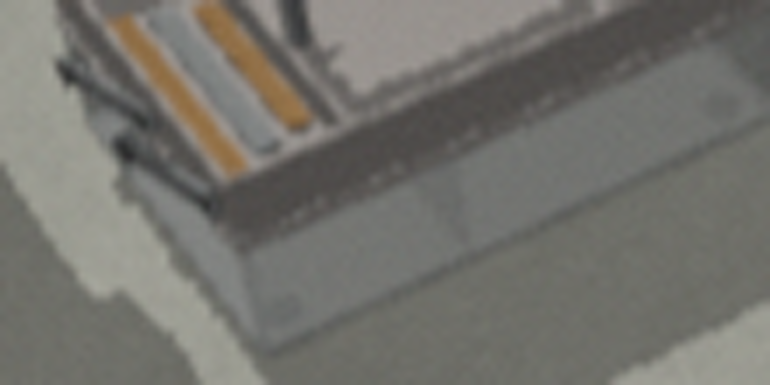

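```bash
python3 - <<'E'
from h import *
S=cam('side'); s=cv2.imread('pics/side0.png')
outs=[]
for hyp in (1,-1):
    im=cv2.resize(s[130:205,185:315],None,fx=6,fy=6,interpolation=cv2.INTER_CUBIC)
    for z0 in (.045,):
        for yc in (-30,30):
            y1,y2=(yc-50)/1e3,(yc+50)/1e3
            za,zb=(z0+.046,z0) if hyp==1 else (z0,z0+.046)
            uv=(proj(S,place(CAD,[(-.138,y1,za),(-.138,y2,zb)]))+.5-np.array([185,130]))*6
            cv2.line(im,tuple(int(v) for v in uv[0]),tuple(int(v) for v in uv[1]),(0,0,255),1)
    outs.append(im[:, :390])
cv2.imwrite('pics/hyp.png',np.hstack(outs))
E
```

```text
(no output)
```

View pics/hyp.png

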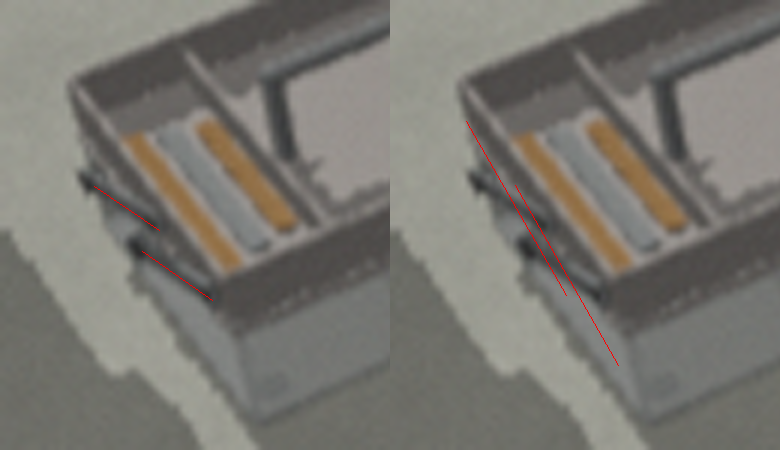

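The overlay settles it: the arms lean to −y, so caddy x,y ≈ world +X,+Y, rotated by 0.067 rad. The empty bay is at the far end. Now I'll grip the handle.

```bash
cat >> h.py <<'E'
CAD=np.array([.4838,.1555,.06727])
def tray(q,x=0.):
    dy=.110*(np.sin(q-1.134)+.9063); dz=.110*(np.cos(q-1.134)-.4226)
    p=place(CAD,[(x,dy,.1345+dz)])[0]; p[2]-=manip.grip_depth
    return p
def st(*a): print(*a,'t%.2f'%manip.current_clock(),manip.current_tool_pos().round(4),'F',manip.current_force().round(1),'gap %.4f'%manip.current_finger_gap())
E
python3 - <<'E'
from h import *
for q in np.linspace(0,1.833,6): print(tray(q).round(3), manip.solve_ik(tray(q),QH).round(2))
p=tray(0)
manip.move_pose(p+[0,0,.07],QH); st()
manip.servo_line(p,vel=.12); st()
effector.close(f_grip=15); st()
snap('side','s1.png',(150,90,330,225),4)
E
```

```text
[0.484 0.156 0.116] [-0.15  0.38 -0.26  2.    0.13  0.78  1.15]
[0.482 0.179 0.148] [-0.17  0.34 -0.28  1.96  0.12  0.85  1.12]
[0.48  0.212 0.17 ] [-0.2   0.33 -0.31  1.92  0.13  0.91  1.06]
[0.477 0.251 0.179] [-0.25  0.35 -0.34  1.88  0.14  0.94  0.98]
[0.475 0.291 0.173] [-0.3   0.39 -0.37  1.84  0.17  0.94  0.89]
[0.472 0.326 0.153] [-0.35  0.44 -0.39  1.81  0.2   0.92  0.82]
t2.60 [0.4835 0.1562 0.1859] F [0.  0.1 0.1] gap 0.0916
t3.33 [0.4846 0.1559 0.1169] F [ 0.6  0.7 -0.5] gap 0.0918
t4.55 [0.4837 0.1572 0.1158] F [-0.1  5.6 -1.4] gap 0.0115
```

View pics/s1.png

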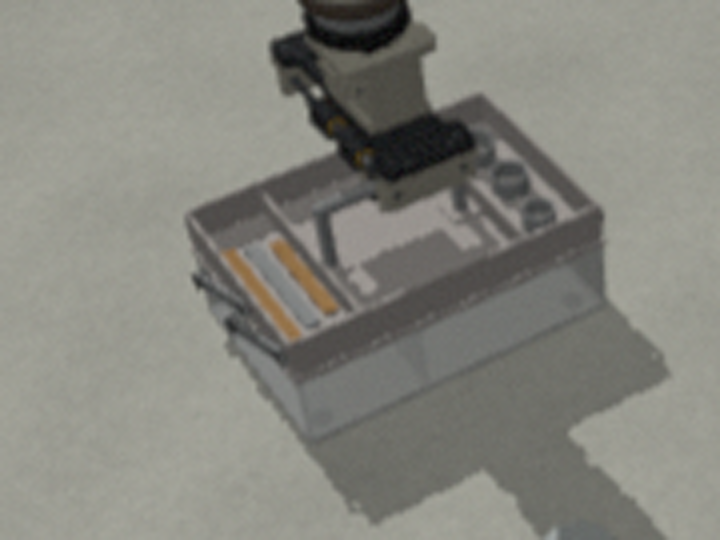

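The bar is gripped (gap 11.5 mm). It sits about 1.5 mm to +y, so I'm adjusting for that and swinging.

```bash
sed -i 's/^CAD=np.array(\[.4838,.1555/CAD=np.array([.4838,.1573/' h.py; python3 - <<'E'
from h import *
for q in [.15,.4,.65,.9,1.15,1.4,1.62,1.79]:
    manip.servo_line(tray(q),vel=.10); st('%.2f'%q)
    if np.linalg.norm(manip.current_force())>35: break
snap('side','s2.png',(120,60,340,225),3.6)
E
```

```text
0.15 t4.92 [0.4831 0.1651 0.1299] F [ 1.9  1.8 -3.6] gap 0.0110
0.40 t5.35 [0.4818 0.1831 0.1509] F [ 0.4  0.8 -3.1] gap 0.0110
0.65 t5.78 [0.4801 0.2062 0.1669] F [-2.9 -2.3 -0.3] gap 0.0113
0.90 t6.20 [0.4783 0.2314 0.1762] F [-4.3 -2.   3. ] gap 0.0116
1.15 t6.62 [0.4763 0.2587 0.1791] F [-5.9 -0.7  5.5] gap 0.0113
1.40 t7.05 [0.4744 0.286  0.1752] F [-6.2  1.7  3.1] gap 0.0114
1.62 t7.44 [0.4727 0.3086 0.1661] F [-6.8  3.3  1.7] gap 0.0113
1.79 t7.78 [0.4715 0.3244 0.1558] F [-6.9  3.7  0.3] gap 0.0119
```

View pics/s2.png

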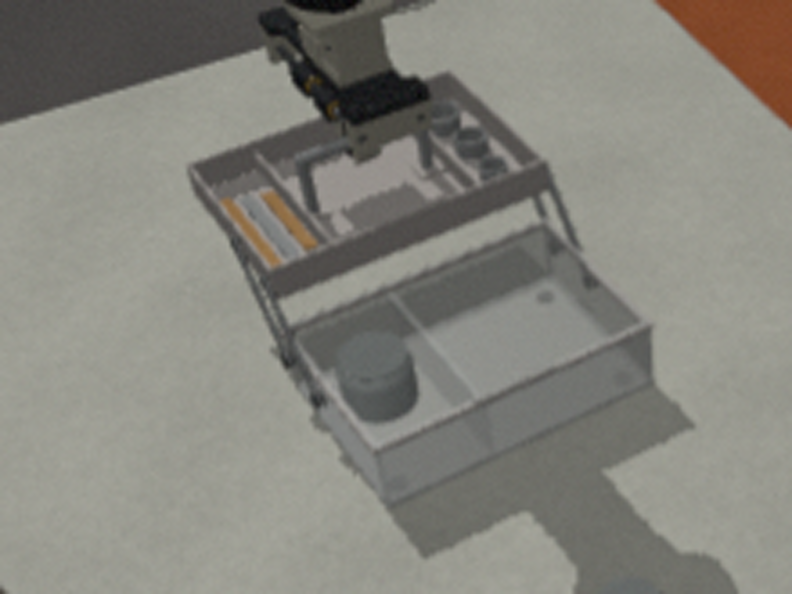

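```bash
python3 - <<'E'
from h import *
manip.servo_line(tray(1.83)+[-.001,0,0],vel=.06); st()
effector.open_jaws(); st(); manip.sleep(.25)
p=manip.current_tool_pos(); st()
manip.servo_line(p+[0,0,.07],vel=.15); st()
snap('top','t3.png',(130,140,460,320),2.4)
snap('side','s3.png',(120,60,440,300),2.4)
E
```

```text
t8.07 [0.4713 0.3272 0.1535] F [-3.9  3.1 -0.7] gap 0.0111
t9.40 [0.4714 0.3272 0.1537] F [ 0.5  0.8 -0.4] gap 0.0920
t9.65 [0.4714 0.3272 0.1536] F [-0.3 -0.1 -0. ] gap 0.0917
t10.27 [0.4711 0.3268 0.2232] F [-0.5 -0.5 -0.9] gap 0.0916
```

View pics/t3.png

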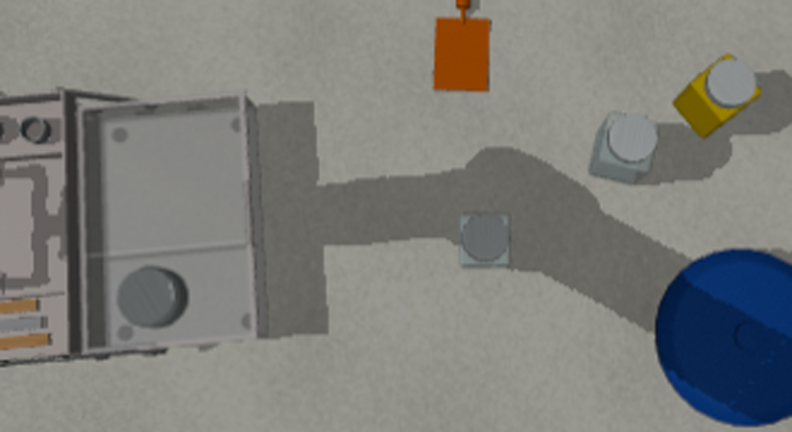

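View pics/s3.png

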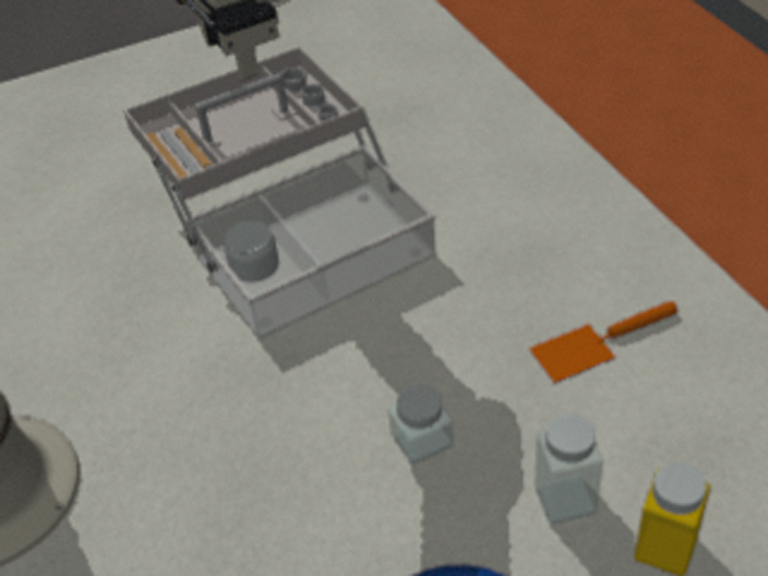

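The tray rests open at top (0–75, 90–360 in the crop). The tin and divider show the narrow bay on the robot side. Next is the jar. I plan to grasp it with the tool tilted about 45° outward, carry it to the free area, turn it 90° about the jaw axis, and put it down.

```bash
cat >> h.py <<'E'
def tilt(phi,al,sg):
    z=np.array([np.sin(al)*np.cos(phi),np.sin(al)*np.sin(phi),-np.cos(al)])
    x=sg*np.array([-np.sin(phi),np.cos(phi),0]); y=np.cross(z,x)
    return R.from_matrix(np.c_[x,y,z]).as_quat()
def tcp(G,quat): return np.asarray(G)+manip.grip_depth*R.from_quat(quat).as_matrix()[:,2]
E
python3 - <<'E'
from h import *
T=cam('top');S=cam('side')
# jar pose fit: lid centre + base corners + shoulder corners (top & side)
tl=crop([(418,237),(372,182),(330,308),(422,332)],5,(310,150)); 
sl=crop([(439,156),(405,337),(490,315),(385,222),(505,210)],5,(270,210))
a=.028
LT=[(0,0,.125),(a,a,.103),(-a,a,0),(-a,-a,0)]
LS=[(0,0,.125),(-a,-a,0),(a,-a,0),(-a,-a,.103),(a,-a,.103)]
f=lambda p:np.r_[(proj(T,place(p,LT))-tl).ravel(),(proj(S,place(p,LS))-sl).ravel()]
r=least_squares(f,[.556,-.35,-.26],loss='soft_l1');print(r.x,f(r.x).round(1))
j=r.x
for k in range(4):
  phi=j[2]+k*np.pi/2
  for al in (.78,.6,1.0):
   for sg in (1,-1):
    h=.09
    q=tilt(phi,al,sg); a1=manip.solve_ik(tcp([j[0],j[1],h],q),q)
    q2=tilt(phi,al,sg);a1b=manip.solve_ik(tcp([j[0],j[1],h+.1],q2),q2)
    print(round(np.degrees(phi)),al,sg,None if a1 is None else a1.round(2), a1b is not None)
print('place')
for phi in np.radians([-90,-60,-30,-15,0,15,30,90]):
  for sg in (1,-1):
    o=[]
    for al in (.78,0.,-.79):
      q=tilt(phi,al,sg); z=.029 if al<0 else .14
      a1=manip.solve_ik(tcp([.5,-.055,z],q),q); o.append(None if a1 is None else a1.round(2))
    if all(v is not None for v in o): print(round(np.degrees(phi)),sg,*o)
E
```

```text
[ 0.5581739  -0.34810459 -0.2803262 ] [-0.2 -0.4 -0.4 -0.7 -2.   0.8 -1.   1.2  0.1 -1.  -2.5  1.8  0.7  1.6
  3.1  2.2  0.6 -0.1]
-16 0.78 1 [ 1.66  1.16 -1.31  2.21  2.22  0.68  0.29] True
-16 0.78 -1 [ 1.14  0.63 -0.57  2.22  3.21  0.34  2.  ] True
-16 0.6 1 [ 1.31  0.69 -0.85  2.11  1.79  0.26  0.3 ] True
-16 0.6 -1 [-0.33  1.16  1.35  2.16  4.3   1.18  0.14] True
-16 1.0 1 [ 1.76  1.42 -1.31  2.29  2.67  0.76  0.17] True
-16 1.0 -1 [ 0.82  0.68 -0.13  2.31  3.57  0.82  1.58] True
74 0.78 1 [ 0.34  1.15  0.9   1.38 -1.27  1.79 -1.97] True
74 0.78 -1 [ 0.66  0.96  0.28  1.36 -0.85  1.47  0.98] True
74 0.6 1 [ 0.17  1.19  1.13  1.46 -1.34  1.76 -1.94] True
74 0.6 -1 [ 0.58  0.87  0.31  1.45 -0.77  1.32  0.93] True
74 1.0 1 [ 0.42  1.27  0.9   1.28 -1.4   2.   -1.95] True
74 1.0 -1 [ 0.75  1.07  0.24  1.26 -0.93  1.65  1.01] True
164 0.78 1 [ 0.09  1.41  1.12  0.86 -0.71  2.   -0.94] True
164 0.78 -1 [0.44 1.18 0.02 0.83 0.11 1.89 1.74] True
164 0.6 1 [-0.02  1.42  1.35  1.07 -0.92  1.89 -0.8 ] True
164 0.6 -1 [0.46 1.04 0.01 1.04 0.1  1.65 1.74] True
164 1.0 1 None False
164 1.0 -1
[... 505 characters left out ...]
06  1.08]
-90 -1 [-0.16  0.58 -0.32  1.98  0.92  1.24  2.08] [ 1.02  0.77 -1.3   1.99  0.86  1.09  2.47] [-0.16  1.1   0.9   1.87 -1.32  1.63 -1.69]
-60 1 [-0.48  0.42  0.03  2.28  1.2   0.84 -0.95] [ 0.03  0.35  0.03  2.02 -0.02  0.77  0.59] [ 0.41  0.92 -0.07  1.6  -0.43  1.3   1.14]
-60 -1 [-0.16  0.44 -0.34  2.27  1.29  0.98  2.14] [-0.9   0.83  1.36  2.05 -0.94  1.11 -1.71] [-0.31  1.33  1.12  1.62 -1.21  1.9  -1.42]
90 1 [-0.28  1.01  1.13  1.89 -1.25  1.8  -1.77] [ 1.02  0.77 -1.3   1.99  0.86  1.09  2.47] [-0.23  0.79 -0.22  1.97  1.01  1.11  1.91]
90 -1 [ 0.49  0.62 -0.    1.86 -0.73  1.2   0.95] [-0.04  0.35  0.12  2.02 -0.06  0.77  0.11] [-0.6   0.79  0.23  1.98  0.74  0.89 -1.03]
```

```bash
cat >> h.py <<'E'
JAR=np.array([.5575,-.3487,-.2803]); AL=.96; H=.085
PHI=JAR[2]-np.pi/2
E
python3 - <<'E'
from h import *
G=np.array([JAR[0],JAR[1],H]); q=tilt(PHI,AL,1); z=R.from_quat(q).as_matrix()[:,2]
P=tcp(G,q); print(P, (P-.16*z))
manip.move_pose(P-.13*z+[0,0,.06],q); st()
manip.servo_line(P-.09*z,vel=.2); st()
snap('side','s4.png',(250,150,450,300),4)
snap('top','t4.png',(300,130,470,270),4)
E
```

```text
[ 0.55323946 -0.36349975  0.07421782] [ 0.58949936 -0.23754446  0.16598102]
t12.47 [ 0.5831 -0.2602  0.2086] F [0.8 0.2 0.5] gap 0.0917
t13.07 [ 0.5741 -0.2924  0.1263] F [ 0.4 -0.5  0.4] gap 0.0918
```

View pics/s4.png

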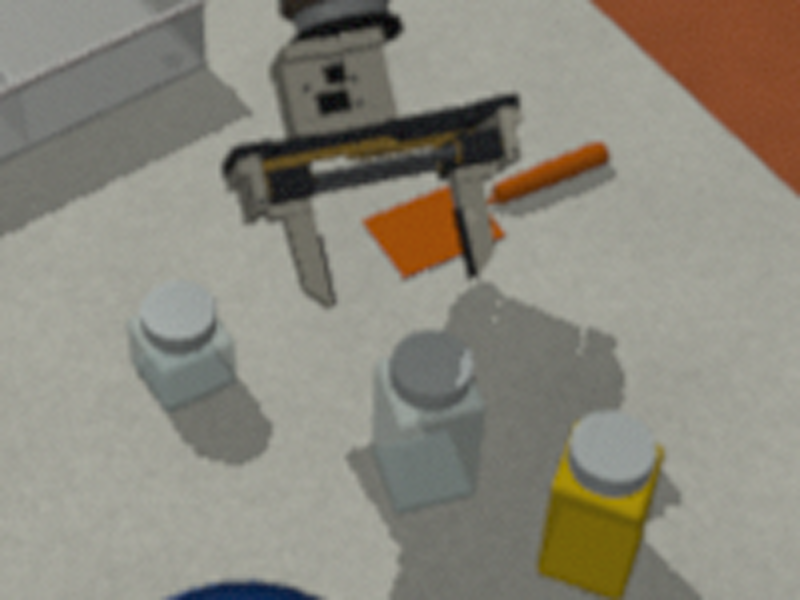

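View pics/t4.png

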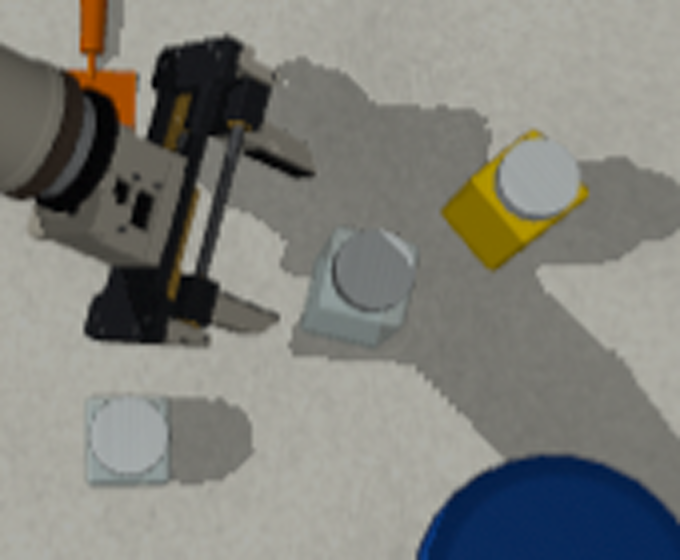

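The fingers straddle the clear tall jar symmetrically, the axis matches, and all neighbours are clear. Now the grasp.

```bash
python3 - <<'E'
from h import *
G=np.array([JAR[0],JAR[1],H]); q=tilt(PHI,AL,1); P=tcp(G,q)
manip.servo_line(P,vel=.1); st()
effector.close(f_grip=20); st()
effector.close(f_grip=50); st()
manip.servo_line(P+[0,0,.015],vel=.06); st()
snap('side','s5.png',(250,150,450,300),4)
E
```

```text
t14.22 [ 0.554  -0.3628  0.0743] F [-0.  -0.2  0. ] gap 0.0919
t14.84 [ 0.5537 -0.3635  0.0744] F [1.9 0.3 0.4] gap 0.0585
t15.06 [ 0.5537 -0.3635  0.0744] F [ 1.8 -0.2  0.8] gap 0.0584
t15.46 [ 0.5532 -0.3634  0.0894] F [-0.6  0.3 -2.8] gap 0.0585
```

View pics/s5.png

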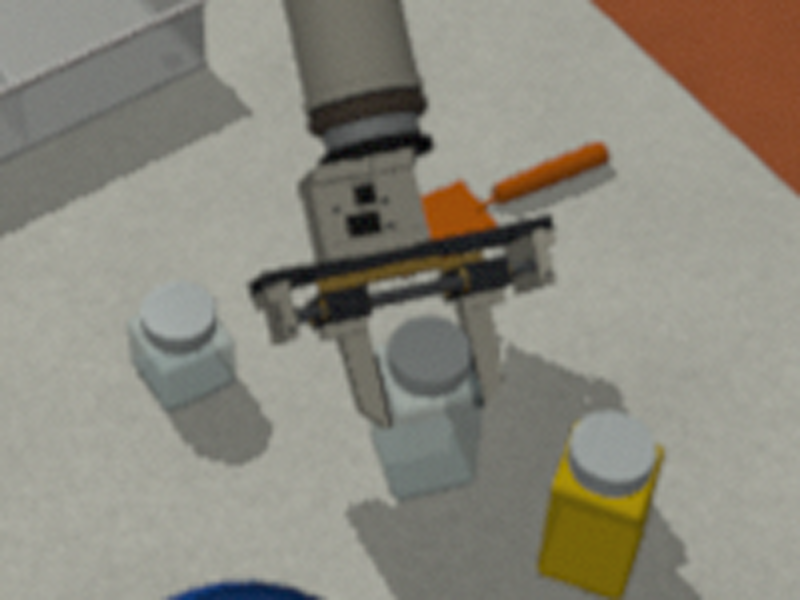

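```bash
python3 - <<'E'
from h import *
p=manip.current_tool_pos(); q=manip.current_tcp_rot()
manip.servo_line(p+[0,0,.13],vel=.2); st()
ph=-np.pi/2
q1=tilt(ph,AL,1); GP=np.array([.53,-.065,.20])
manip.move_pose(tcp(GP,q1),q1); st()
snap('side','s6.png',(170,60,450,270),2.8)
for al in (AL-.4,AL-.8,AL-1.2,AL-np.pi/2):
    q=tilt(ph,al,1); manip.servo_line(tcp(GP,q),q,vel=.015); st('%.2f'%al)
G2=GP.copy(); G2[2]=.06
manip.servo_line(tcp(G2,q),vel=.12); st()
snap('side','s7.png',(170,60,450,270),2.8)
E
```

```text
t16.31 [ 0.5525 -0.3628  0.2177] F [ 0.9  0.8 -2.8] gap 0.0585
t17.42 [ 0.5301 -0.0825  0.1897] F [-0.3 -0.2 -2.2] gap 0.0579
0.56 t18.12 [ 0.5296 -0.0762  0.1842] F [-0.5 -0.  -2.3] gap 0.0583
0.16 t18.77 [ 0.5293 -0.0672  0.1803] F [-0.3  0.5 -2. ] gap 0.0578
-0.24 t19.42 [ 0.5296 -0.059   0.1809] F [-0.   0.7 -3.1] gap 0.0577
-0.61 t20.02 [ 0.53   -0.0526  0.1844] F [ 0.2  0.1 -3. ] gap 0.0581
t21.34 [ 0.5307 -0.0544  0.0454] F [ 0.7  0.3 -2.7] gap 0.0578
```

View pics/s6.png

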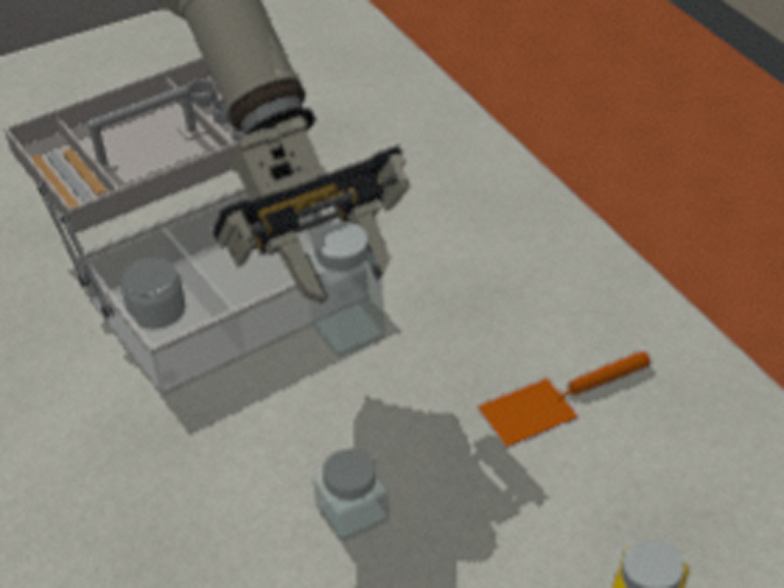

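View pics/s7.png

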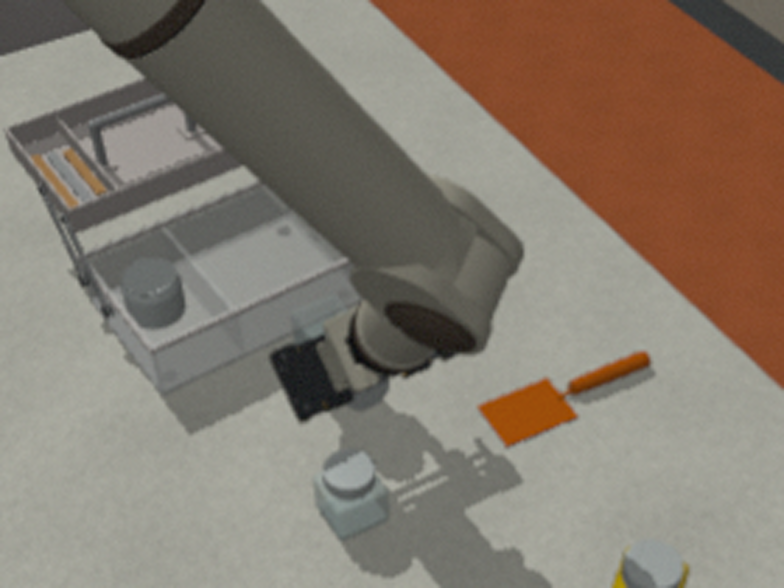

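The jar is held lying; its lid shows at (370,390) with no visible sag. I'm lowering until contact.

```bash
python3 - <<'E'
from h import *
q=tilt(-np.pi/2,AL-np.pi/2,1)
for z in (.045,.037,.034,.032,.0305,.0295,.029,.0285,.028,.0275,.027):
    manip.servo_line(tcp([.53,-.065,z],q),vel=.03 if z<.04 else .06); manip.sleep(.05); st(z)
    if manip.current_force()[2]>2: break
snap('top','t8.png',(200,150,400,300),4)
E
```

```text
0.045 t21.84 [ 0.5297 -0.0541  0.0293] F [ 0.7 -0.5 -2.9] gap 0.0583
0.037 t22.31 [ 0.5299 -0.0542  0.0215] F [ 0.8  0.2 -2.5] gap 0.0582
0.034 t22.61 [ 0.5299 -0.0542  0.0185] F [-0.4 -0.3 -2.5] gap 0.0582
0.032 t22.91 [ 0.5299 -0.0542  0.0165] F [-1.1  0.4 -3.2] gap 0.0580
0.0305 t23.21 [ 0.53   -0.0542  0.0151] F [-0.2 -0.3 -2.2] gap 0.0583
0.0295 t23.51 [ 0.53   -0.0542  0.0141] F [ 0.4 -0.5 -1.9] gap 0.0578
0.029 t23.81 [ 0.53   -0.0542  0.0136] F [-0.6 -0.3 -1.9] gap 0.0578
0.0285 t24.11 [ 0.53   -0.0542  0.0131] F [ 0.7  0.  -2.3] gap 0.0581
0.028 t24.41 [ 0.5301 -0.0542  0.0128] F [ 0.2 -0.6 -1. ] gap 0.0584
0.0275 t24.71 [ 0.5301 -0.0542  0.0127] F [-1.6 -1.2  5.9] gap 0.0585
```

View pics/t8.png

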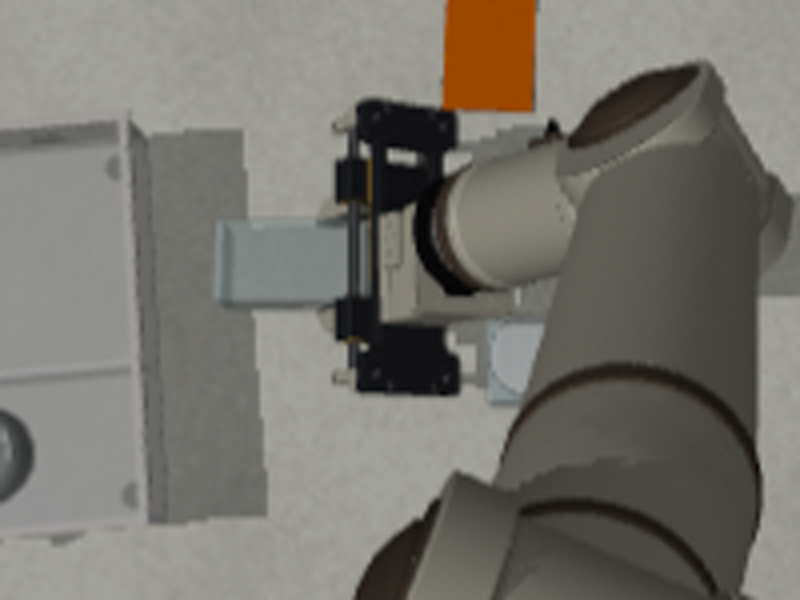

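```bash
python3 - <<'E'
from h import *
effector.open_jaws(); st(); manip.sleep(.3); st()
p=manip.current_tool_pos(); manip.servo_line(p+[0,0,.13],vel=.2); st()
Q=down(-0.0); G=np.array([.53,-.05,.16]); print(manip.solve_ik(tcp(G,Q),Q))
manip.move_pose(tcp(G,Q),Q); st(manip.current_q().round(2))
snap('top','t9.png',(200,150,400,300),4)
snap('side','s9.png',(230,120,370,225),5)
snap('wrist','w9.png')
E
```

```text
t25.50 [ 0.53   -0.0542  0.0121] F [-0.9  0.3 -0.3] gap 0.0918
t25.80 [ 0.53   -0.0542  0.0121] F [0.9 0.2 0.2] gap 0.0916
t26.60 [ 0.5293 -0.0541  0.1413] F [ 0.1 -0.1  0.3] gap 0.0919
[-0.03123665  0.36591467  0.09053762  1.93747817 -0.04345641  0.84003845
  0.08235106]
[-0.03  0.37  0.09  1.94 -0.04  0.84  0.08] t27.29 [ 0.5288 -0.0501  0.1399] F [ 0.  -0.3  0.7] gap 0.0921
```

View pics/t9.png

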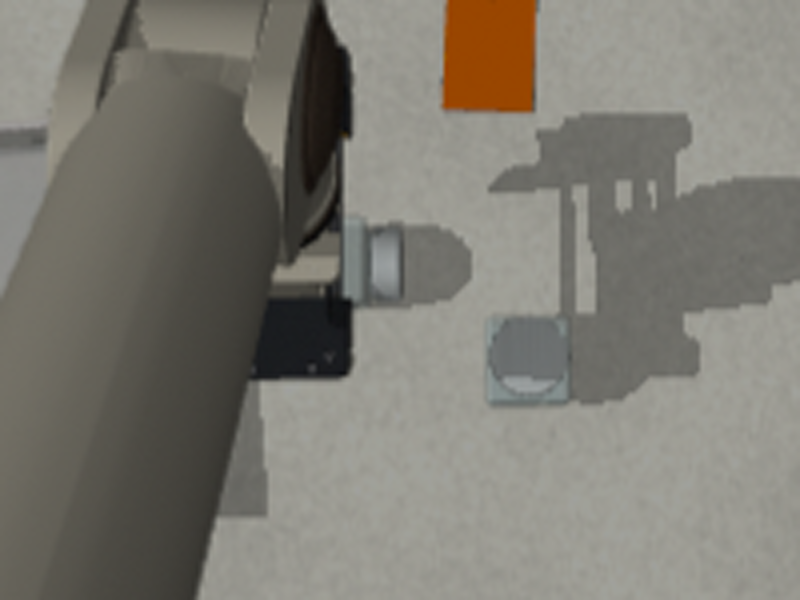

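View pics/s9.png

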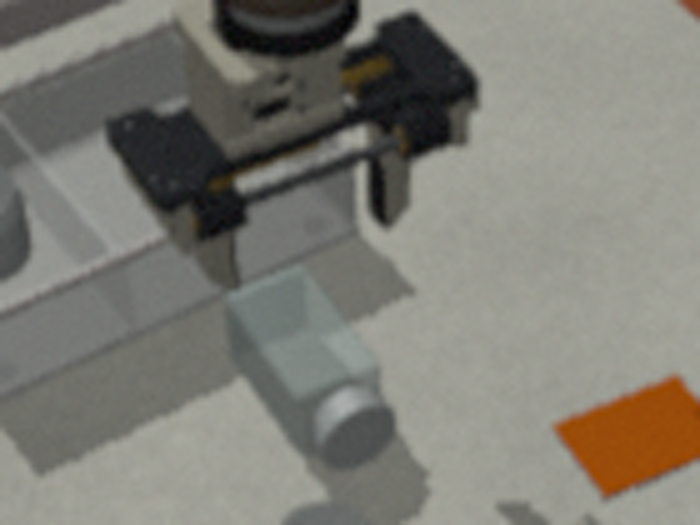

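View pics/w9.png

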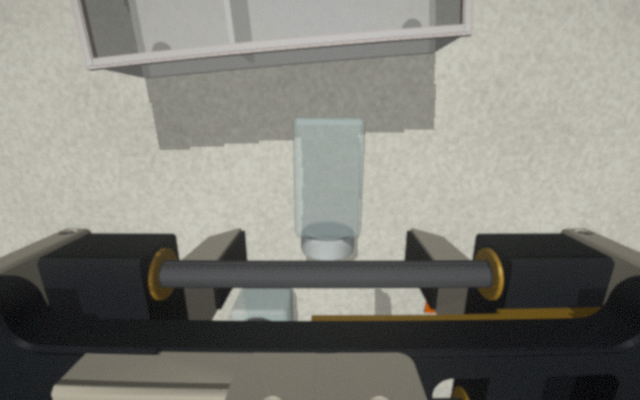

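The jar lies flat. In the wrist view its base edge is at (296–362,119) and its lid near (329,248). I'll measure the jar and recheck the caddy rim corners, (90,68) and (468,34), at z=74 mm.

```bash
python3 - <<'E'
from h import *
W=cam('wrist')
print('jar',back(W,[(296,119),(362,119),(301,236),(357,237)],.058))
print('rim',back(W,[(91,67),(469,33)],.074), 'pred',place(CAD,[(-.135,-.091,.074),(.135,-.091,.074)]))
im=cv2.imread('pics/w9.png');cv2.imwrite('pics/w9c.png',cv2.resize(im[100:260,260:400],None,fx=3.7,fy=3.7,interpolation=cv2.INTER_CUBIC))
# top3 rim of tub
T=cam('top')
tu=crop([(80,107),(246,96),(258,340),(88,352)],2.4,(130,140)); print('tub top',back(T,tu,.074).round(4)); print(place(CAD,[(.135,.091,.074),(.135,-.091,.074),(-.135,-.091,.074),(-.135,.091,.074)]).round(4))
E
```

```text
jar [[ 0.50778979  0.01869773  0.058     ]
 [ 0.55937457  0.01841432  0.058     ]
 [ 0.50902458 -0.07952829  0.058     ]
 [ 0.55765706 -0.08071217  0.058     ]]
rim [[0.36346402 0.05690315 0.074     ]
 [0.62986948 0.07603597 0.074     ]] pred [[0.35522229 0.05743122 0.074     ]
 [0.62461161 0.07558042 0.074     ]]
tub top [[0.6122 0.2553 0.074 ]
 [0.6218 0.0716 0.074 ]
 [0.354  0.0529 0.074 ]
 [0.345  0.2328 0.074 ]]
[[0.6124 0.2572 0.074 ]
 [0.6246 0.0756 0.074 ]
 [0.3552 0.0574 0.074 ]
 [0.343  0.239  0.074 ]]
```

View pics/w9c.png

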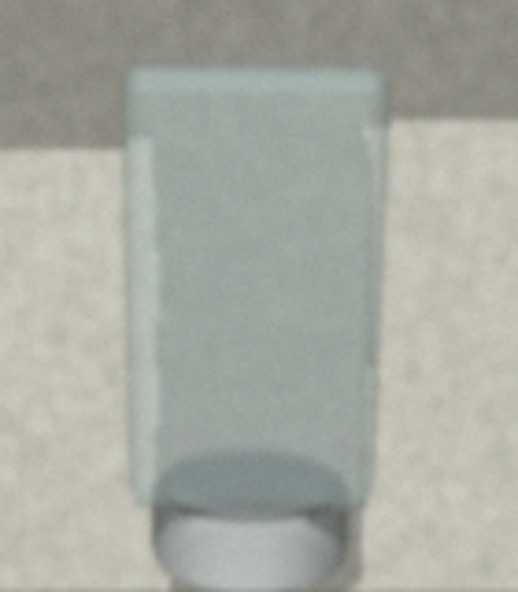

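```bash
python3 - <<'E'
from h import *
Q=down(0.); G=np.array([.5310,-.043,.033])
manip.servo_line(tcp(G+[0,0,.07],Q),Q,vel=.25)
manip.servo_line(tcp(G,Q),vel=.12); st()
effector.close(f_grip=20); effector.close(f_grip=40); st()
manip.servo_line(tcp(G+[0,0,.12],Q),vel=.15); st()
QB=down(CAD[2]); B=place(CAD,[(.051,-.013,.038)])[0]
print(B, manip.solve_ik(tcp(B,QB),QB))
manip.move_pose(tcp(B+[0,0,.115],QB),QB); st()
snap('side','s10.png',(170,60,370,210),4)
snap('top','t10.png',(100,130,320,300),3.6)
E
```

```text
t28.56 [ 0.5318 -0.0432  0.015 ] F [ 0.5 -0.1  0.1] gap 0.0917
t29.41 [ 0.5311 -0.043   0.0144] F [-0.5  0.   4. ] gap 0.0576
t30.36 [ 0.53   -0.0429  0.1332] F [-0.1  0.8 -3.5] gap 0.0580
[0.5355585  0.14775759 0.038     ] [-0.3275222   0.59123389  0.01257211  1.931921   -0.01208563  0.61850883
 -0.23996713]
t31.14 [0.5349 0.1477 0.1332] F [-0.4 -1.3 -3. ] gap 0.0578
```

View pics/s10.png

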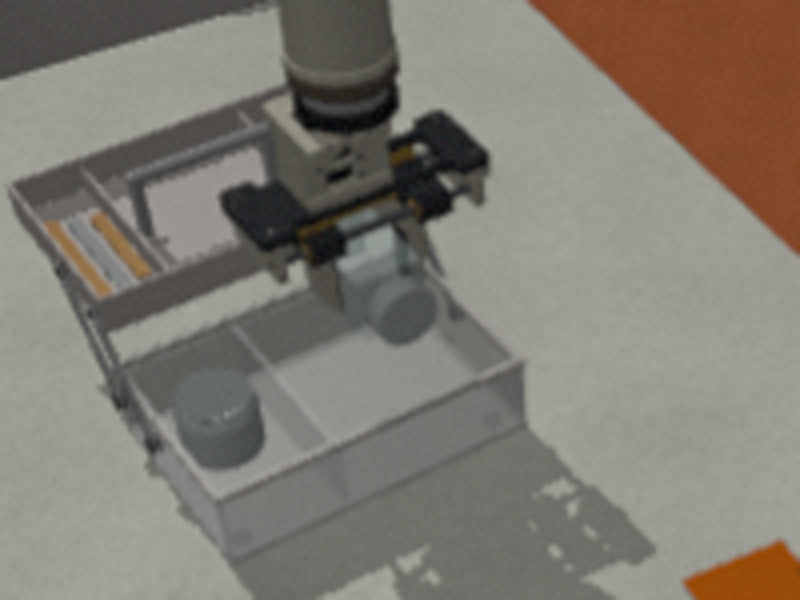

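View pics/t10.png

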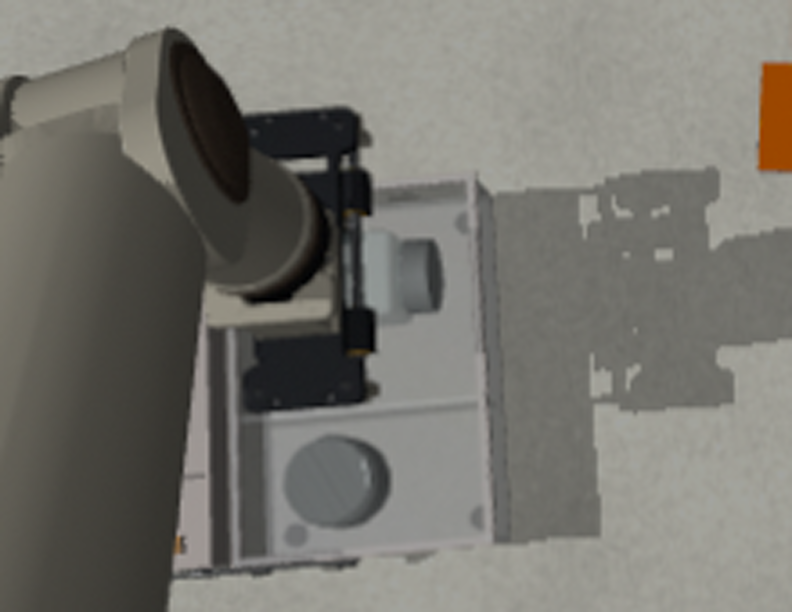

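The jar is held level above the empty bay and the walls are clear. Lowering it.

```bash
python3 - <<'E'
from h import *
QB=down(CAD[2]); B=place(CAD,[(.051,-.013,.038)])[0]
for z in (.11,.075,.055,.045,.041,.0395,.0385,.038,.0375,.037,.0365,.036,.035,.034):
    manip.servo_line(tcp([B[0],B[1],z],QB),vel=.1 if z>.05 else .03); f=manip.current_force(); st(z)
    if f[2]>2 or np.linalg.norm(f)>15: break
E
```

```text
0.11 t31.82 [0.5358 0.1474 0.0912] F [ 0.1  0.6 -2.5] gap 0.0575
0.075 t32.33 [0.5356 0.1478 0.0563] F [ 0.4 -0.7 -2.8] gap 0.0580
0.055 t32.67 [0.5353 0.1476 0.0361] F [ 0.3 -0.2 -2.9] gap 0.0580
0.045 t33.16 [0.5354 0.1477 0.026 ] F [-0.  -0.1 -2.4] gap 0.0582
0.041 t33.44 [0.5353 0.1477 0.022 ] F [ 0.4 -0.1 -2.5] gap 0.0579
0.0395 t33.69 [0.5355 0.1478 0.0207] F [-0.  -0.1 -2.6] gap 0.0580
0.0385 t33.94 [0.5355 0.1477 0.0197] F [-0.2  0.1 -2.5] gap 0.0579
0.038 t34.19 [0.5356 0.1478 0.0194] F [-0.6 -1.1  0.8] gap 0.0580
0.0375 t34.44 [0.5356 0.1478 0.0194] F [-2.7 -0.6  5.2] gap 0.0579
```

Contact came at the floor height I expected. Releasing, then retreating straight up.

```bash
python3 - <<'E'
from h import *
effector.open_jaws(); manip.sleep(.25); st()
p=manip.current_tool_pos(); manip.servo_line(p+[0,0,.19],vel=.2); st()
# next: hover over the open handle
P=tray(1.833)+[-.002,0,0]
manip.move_pose(P+[0,0,.06],QH); st()
snap('side','s11.png',(170,60,370,210),4)
snap('top','t11.png',(100,130,320,300),3.6)
E
```

```text
t35.43 [0.5355 0.1478 0.0187] F [ 0.1 -0.5  0.1] gap 0.0917
t36.53 [0.5346 0.1475 0.2075] F [ 0.3 -1.2 -1.2] gap 0.0918
t37.57 [0.4705 0.3262 0.2125] F [ 0.7 -0.9  0.2] gap 0.0921
```

View pics/s11.png

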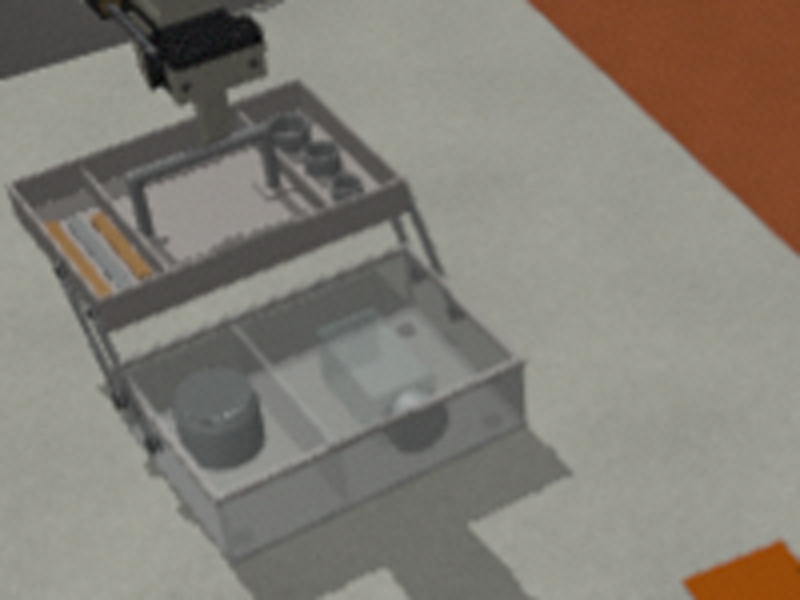

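View pics/t11.png

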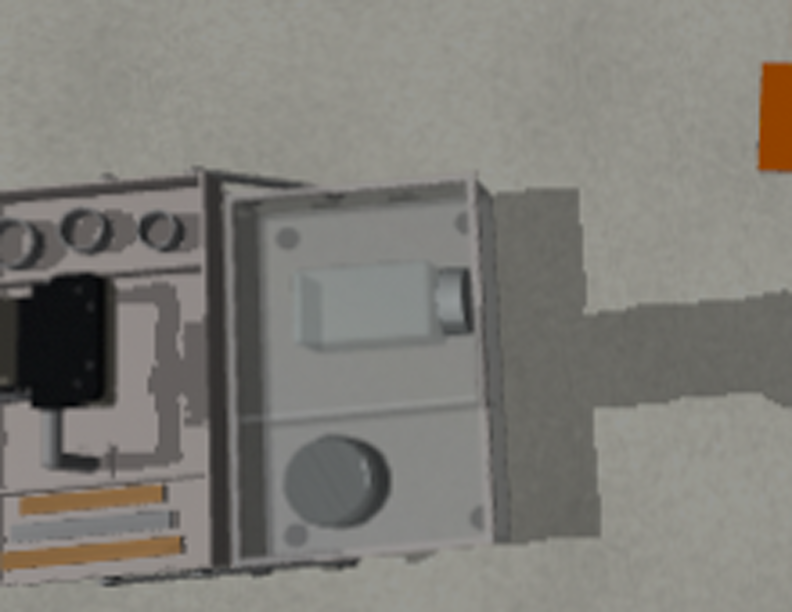

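The jar lies flat in the far bay, top crop (300–470, 265–350), away from the divider and walls. The tray is still open. Now I'll close it.

```bash
python3 - <<'E'
from h import *
c=lambda q: tray(q)+[-.0015*q/1.833,0,0]
manip.servo_line(c(1.833),vel=.12); st()
effector.close(f_grip=15); st()
for q in [1.7,1.45,1.2,.95,.7,.45,.25,.1,.03,0]:
    manip.servo_line(c(q),vel=.09 if q>.2 else .04); st('%.2f'%q)
    if np.linalg.norm(manip.current_force())>35: break
snap('side','s12.png',(170,60,370,210),4)
E
```

```text
t38.32 [0.4711 0.3276 0.1538] F [ 0.2 -0.1  0. ] gap 0.0916
t39.53 [0.4709 0.3272 0.1534] F [ 0.3 -1.1  0.5] gap 0.0114
1.70 t39.85 [0.4717 0.3154 0.1621] F [-0.6  0.3 -3.1] gap 0.0115
1.45 t40.31 [0.4736 0.2904 0.1738] F [ 0.3  0.5 -2.5] gap 0.0117
1.20 t40.77 [0.4756 0.2633 0.179 ] F [-0.1  0.8 -2. ] gap 0.0112
0.95 t41.23 [0.4777 0.2358 0.1771] F [-0.3 -1.2  0.4] gap 0.0114
0.70 t41.68 [0.4796 0.2103 0.1688] F [-0.4 -2.4 -0.1] gap 0.0113
0.45 t42.14 [0.4813 0.1874 0.1544] F [-0.4 -3.7 -0.8] gap 0.0113
0.25 t42.53 [0.4825 0.1719 0.1389] F [-0.3 -3.6 -1.4] gap 0.0116
0.10 t43.09 [0.4832 0.1625 0.1254] F [-1.9 -3.4 -3.4] gap 0.0114
0.03 t43.43 [0.4835 0.1588 0.1186] F [-1.4 -3.5 -2.9] gap 0.0113
0.00 t43.68 [0.4836 0.1574 0.1158] F [-1.6 -4.  -2.3] gap 0.0116
```

View pics/s12.png

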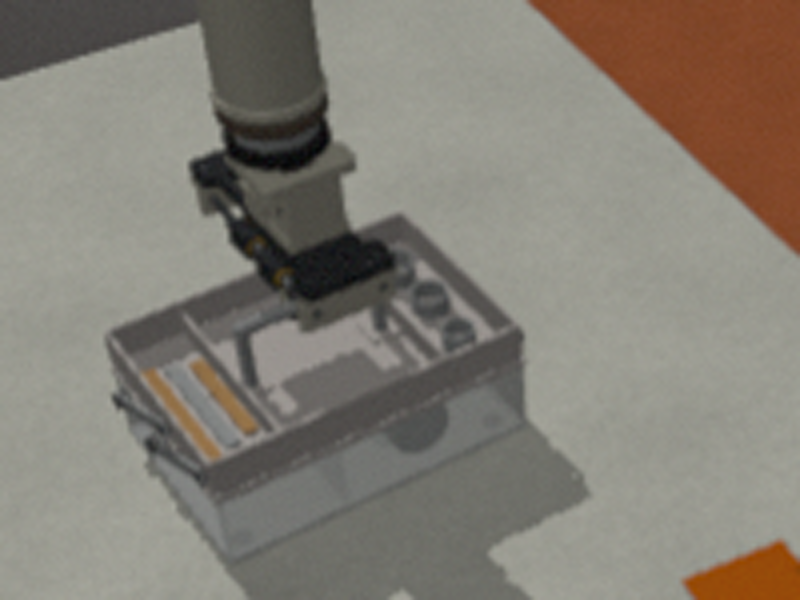

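It's almost home, but I'm still carrying about 2.5 N. I'll go lower until the tub takes the weight.

```bash
python3 - <<'E'
from h import *
for k in range(8):
    d=.0006*(k+1)
    manip.servo_line(tray(0)+[0,-2*d*.8,-d],vel=.02); f=manip.current_force(); st(k)
    if f[2]>3: break
effector.open_jaws(); manip.sleep(.2); st()
p=manip.current_tool_pos(); manip.servo_line(p+[0,0,.20],vel=.2); st()
manip.move_pose([.40,.35,.36],QH); st()
snap('side','s13.png',(170,60,420,250),3.2)
snap('top','t13.png',(130,90,490,330),2.2)
E
```

```text
0 t43.98 [0.4837 0.1573 0.1156] F [-3.7 -1.9  2.3] gap 0.0115
1 t44.23 [0.4838 0.1573 0.1154] F [-4.7  0.8  6.1] gap 0.0115
t45.76 [0.4838 0.1554 0.1145] F [-0.2  0.4  0.5] gap 0.0918
t46.91 [0.483  0.1551 0.3133] F [ 0.4 -0.3 -0.2] gap 0.0917
t47.78 [0.4009 0.3482 0.359 ] F [-0.4  0.1 -0.3] gap 0.0917
```

View pics/s13.png

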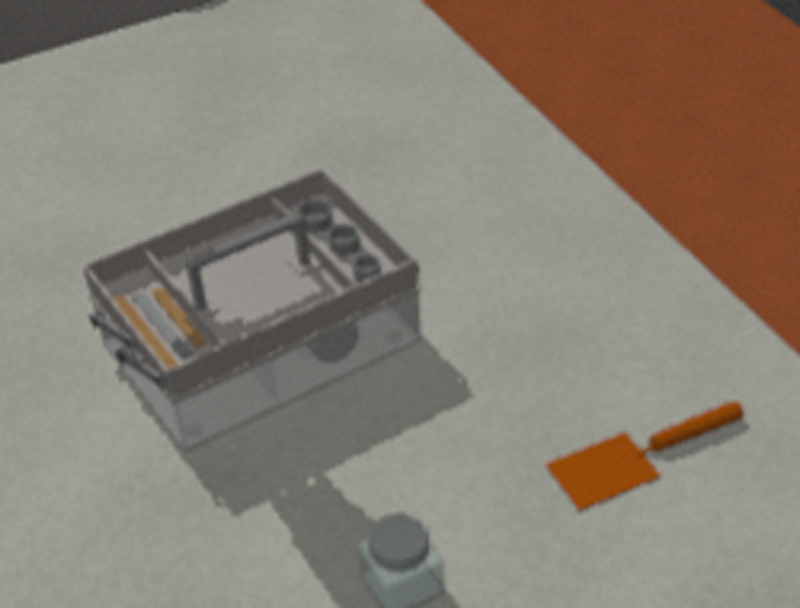

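View pics/t13.png

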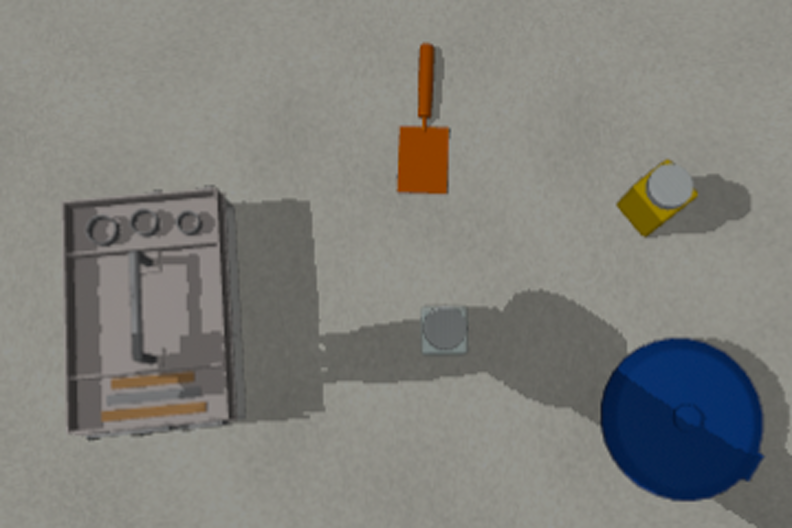

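The tray looks home, the jar's lid shows through the wall, and nothing else has moved. One quick comparison with the first picture, then I'll hand in.

```bash
python3 - <<'E'
from h import *
a=cv2.imread('pics/side0.png',0); b=cv2.cvtColor(viewer.get_image('side'),cv2.COLOR_RGB2GRAY)
r=lambda im:np.float32(im[110:180,190:310])
w=cv2.createHanningWindow((120,70),cv2.CV_32F)
print('tray shift px',cv2.phaseCorrelate(r(a),r(b),w))
st(); manip.hand_in(); print(manip.current_clock())
E
```

```text
tray shift px ((-0.08058633792335712, -0.008400663001225439), 0.8708228788993977)
t47.93 [0.4014 0.3478 0.3592] F [ 0.2 -0.2 -0.1] gap 0.0918
the job is handed in; nothing more can be done
the job is handed in; nothing more can be done
```

I did the whole job in the order asked and handed it in at about 48 s of the 72 s allowed. No verdict was reported, so what follows rests on my own readings.

**What I did**
- **Tray opened:** I swung it by its handle onto its stop and let go.
- **Jar laid down:** I gripped the tall clear jar with the tool tilted, turned it 90° about the jaw axis and laid it on the worktop until contact. I let go, then picked it up again from above.
- **Jar in the bay:** I lowered it into the empty bay until it touched the floor at the height I expected, and released it there.
- **Tray closed:** I swung it back and pressed it home until the tub took its weight.

**Last checks**
- **Tray:** the final side picture matches the first to within 0.1 px in the tray area.
- **Jar:** pictures taken before the tray closed show it lying flat in the far bay. Its lid still shows through the tub wall with the tray down.
- **Other objects:** the short jar, warmer and spatula look unmoved in the last pictures. The tin was last seen in place before the tray went down; with the tray shut it is hidden.
- **Robot:** the arm is clear of everything, with about zero force at the wrist.

**Disagreement:** the camera estimates of the caddy differed by up to about 8 mm. The wrist view of the rim corners gave the largest difference, in x. I used the values confirmed when gripping the handle, and no check failed.

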